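Fit the drill-jig cover over its hidden pin and hold it down

TASK

Pick up the plywood cover of the drilling jig by its dark bar and set it down between the two wooden rails of the jig bed, at the open end, with its rear edge about level with the rails' open end. Then work it along the rails towards the closed end until the hole in its underside drops over the locating pin that it hides, and press it down until the sprung pad under it is fully down. Finish while still holding the cover pressed down there, with the gripper on it; leave the wax tin, the wooden blank and the brush where they are.

Things in the scene. Friction and masses are not known exactly. Their poses are not given: they have to be found in the camera images.
- cover_grip (a point): Centre of the grip bar on the loose jig cover: dark wood, 14 (x) x 50 (y) x 36 mm high, upright in the middle of the cover's top. This point is 40 mm above the cover's underside, the bar's top 58 mm. Axes are the cover's: x along its length, across the bar's thin side. The cover starts lying on the bench.
- cover_under (a point): Centre of the underside of the cover, a plywood plate 120 (x) x 70 (y) x 22 mm, 0.36 kg give or take a quarter, four steel drill bushes on top. Here is the mouth of the only hole in its underside: blind, round, 16 mm across, 16 mm deep, not seen from above. Both ends are alike: it fits either way round. Axes as the cover's.
- jig_base: Jig bed, fixed. Origin at bench height midway between the rails; +x is the slide direction, from open to closed end. Wooden rails along x, inner faces at y = -36.5 and +36.5 mm, top 40 mm above the bench; a stop wall as high closes the far end at x = +105 mm. Between them an aluminium sprung pad, its top 26 mm above the bench at rest.
- rail_end (a point): Middle of the open end of the jig bed between the rails, on the resting pad's top: x = -85 mm, 26 mm high in the jig bed's frame, same axes. With the cover's rear edge here its centre is 60 mm further along +x (x = -25 mm), and the pin is under its front half. There it rests tilted, rear edge on the pad, front on the pin, underside centre about 30 mm above the bench.
- slot_mid (a point): Middle of the slot in the pad (x = +21 mm, y = 0, 26 mm high in the jig bed's frame). In the slot stands the locating pin: steel, fixed, 12 mm across, coned tip 7 mm above the resting pad, on the centre line somewhere from x = +5 to +30 mm (varies, not reported). Over it the cover drops level onto the pad, underside 26 mm above the bench, and slides no further.
- jig_pad (a joint): How far the sprung pad is pressed down, m: 0 at rest, 0.006 fully down on its stop. The spring pushes up with 9 N at rest, 14.4 N fully down (pad and cover weigh about 5 N together), so the pad comes back up if the cover is let go. With the cover over the pin and the pad fully down the cover's underside is 20 mm above the bench.
- wax_tin: Bystander: round tin of red wax, 66 mm across, 28 mm high; origin under its centre.
- blank: Bystander: round light wooden blank, 60 mm across, 50 mm high; origin under its centre.
- brush: Bystander: bench brush, 44 x 131 x 34 mm; origin under its centre.

How it is judged:
On the way, in this order (a step that is already met when the one before it is completed fails the run):
1. the cover lies between the rails at the open end, short of the pin (x of cover_under in the frame of jig_base between -0.06 and -0.008 m and y of cover_under in the frame of jig_base between -0.005 and 0.005 m and z of cover_under in the frame of jig_base below 0.037 m), for 0.2 s.
2. the cover has dropped level over the pin (x of cover_under in the frame of jig_base between 0 and 0.035 m and z of cover_under in the frame of jig_base below 0.0285 m and angle between cover_under's own z axis and vertical below 0.035 rad), for 0.2 s.
At the end, for the whole second after the job is handed in: The gripper's fingers still press on the cover (more than 1 N); the cover sits level (within 2 degrees) between the rails over the pin, its underside less than 22.5 mm above the bench, and the sprung pad is at least 4.5 of its 6 mm down, all through the last second (value of joint jig_pad above 0.0045 m and x of cover_under in the frame of jig_base between 0 and 0.035 m and y of cover_under in the frame of jig_base between -0.005 and 0.005 m and z of cover_under in the frame of jig_base below 0.0225 m and angle between cover_under's own z axis and vertical below 0.035 rad and angle between the x axis of cover_under and the x axis of jig_base, either way round below 0.09 rad and contact force between the fingers and cover above 1 N); the arm keeps its last pose, push and grip.
It fails at once if the wax tin, the blank or the brush was moved more than 30 mm (distance of any of wax_tin, blank, brush from where it was at the start of the episode above 0.03 m).
It also fails if it takes over 51 s, if anything falls off the work surface, if the arm or the gripper's body presses on something with over 40 N, if the wrist force passes 120 N, or if a joint passes its speed limit or range.

ROBOT

A 6-joint arm with a two-finger parallel gripper is mounted at the origin on a cart in front of the work surface, level with it; the furniture and walls round the work are solid. World frame = base frame: x ahead of the robot, y to its left, z up, the work surface at z = 0. Lengths are in m, angles in rad, forces in N, time in s.
With the tool pointing down it reaches from about 0.35 to 0.85 m from the base axis. Payload 8.1 kg.
Tool frame: the origin (TCP) lies midway between the tips of the shut fingers; the grasp point (between the pads) lies 19 mm behind it; z points along the fingers, y is the direction in which the jaws open and shut (so a half turn about z gives the same grasp; the last joint's range is limited). The gripper opens to 93 mm and grips with 3 to 60 N. Pads are 15 mm wide; open, the fingers measure 128 mm over their backs; the gripper's body (75 mm by 188 mm) begins 65 mm behind the grasp point.
Start: joints at [-1.343, 0.13, 1.488, -0, 1.523, -0.085], TCP at [0.185, -0.571, 0.219] pointing down, gripper open.
Joint ranges: [-2.96, 2.96], [-0.89, 2.26], [0.02, 2.5], [-1.34, 4.48], [0, 2.73], [-2.66, 2.66]. Speed limits (rad/s): [2.39, 2.39, 2.79, 3.14, 3.14, 3.14].

INTERFACE

Orientations are given as a rotation vector (axis times angle).
In Python, from plant import monitor, eyes, ticket gives the robot as it stands.
- The arm moves only by the tool send_rows, never from a script. Its argument "motion" is a list of rows, each a list of 2 entries, a list of its own where there are three numbers: the shift along the tool's x, y, z in m, then the turn about the tool's z in degrees. In form: [[[dx, dy, dz], twist], ...]. A call has 1 to 12 rows; each row is the pose to reach, as a shift and turn from the pose commanded when the call began, along the tool's axes at that moment; what a row does not reach only later rows make up. A row lasts 1/8 s, in which the tool goes at most 62.5 mm and 10.7 degrees, less where a joint would pass 70% of its speed; a pose out of reach is approached as far as the arm can. A call with a gripper value outside its range is refused whole. "jaw" is the finger opening in m, from 0 to 0.093, set as the call begins (left out, the last holds). The fingers move at their own pace and stop on an object; "squeeze" is the grip in N (left out, the last holds). Time passes only in rows, so rows that repeat a pose let the fingers close. It gives the time, the measured TCP pose, the force and the opening at its end, in the units of the state.
- monitor.read_state(): the state, without advancing time (a new reading comes with each control period).
- eyes.read_camera(name): name is "side" or "top" or "wrist"; returns the picture (420x560x3 uint8, red, green, blue); there is no depth.
- eyes.camera_model(name): a dict with "mtx" (3x3 intrinsics, pixels), "cam_to_world" (4x4, takes a point from camera to world coordinates); the wrist camera has in their place "mount" (4x4, takes a point from camera to tool coordinates, whose origin is the TCP and whose axes are the flange's). Camera axes: x right, y down, z forward; pixel columns grow to the right and rows downward; lengths in m; the calibration is good to about 2 mm. A picture is of the moment at which its call begins: read the wrist's pose just before it. camera_model takes no time and is no camera call.
- ticket.close_job(): hands the job in, once; it reports no verdict.
The state is a dict: "t": time; "q": joint angles; "dq": joint speeds; "joint_torque": joint torques, N m; "tool_pos": TCP position; "orientation": TCP orientation; "force": force on the tool from outside, world axes, zero at the start; "wrist_torque": the same for the moment, N m; "opening": finger opening in m.
Only numpy, scipy, OpenCV 4.12 (cv2) and the standard library are available. Lean on these libraries where they do the work, as an engineer would, in place of code of your own. Each camera call takes 0.05 s, during which the arm holds its last target.

## Working session

There is one attempt and no reset: what is moved stays moved. The work goes in short steps, Python scripts to look and compute and a tool call to move; the robot and the scene stay as the last step left them, time stands still between calls to the robot, and variables do not carry over. Pictures are saved under pics/ and viewed, and the job is handed in when it is done.

Besides the shell and the picture viewer there is one more tool, called after "Emit:" by a JSON object that holds its "name" and its "arguments". send_rows: Moves the arm, as the interface text tells. Its arguments: {"type":"object","properties":{"motion":{"type":"array","items":{"type":"array"}},"jaw":{"type":"number"},"squeeze":{"type":"number"}},"required":["motion"]}

```bash
ls; mkdir -p pics; python3 - <<'E'
from plant import monitor, eyes, ticket
import cv2,numpy as np
print(monitor.read_state())
for n in ["side","top","wrist"]:
    im=eyes.read_camera(n); cv2.imwrite(f"pics/{n}0.png",im[:,:,::-1])
    m=eyes.camera_model(n); print(n,{k:np.round(v,4).tolist() for k,v in m.items()})
E
```

```text
pics
{'t': 0.0, 'q': array([-1.34342163e+00,  1.31175289e-01,  1.48927960e+00,  9.37672918e-06,
        1.52301093e+00, -8.54107988e-02]), 'dq': array([-0.00079611,  0.00012546, -0.00075838, -0.00031279,  0.00010716,
       -0.00036131]), 'joint_torque': array([-1.76770202e-03, -5.59852374e+01, -4.91757882e+01,  7.67697953e-02,
        3.53360258e-02, -1.64443145e-04]), 'tool_pos': array([ 0.18451382, -0.57031699,  0.21757885]), 'orientation': array([-3.10140508e+00, -4.89030067e-01,  1.93889683e-04]), 'force': array([0.20533549, 0.94377526, 0.4857312 ]), 'wrist_torque': array([-0.06355859,  0.01161989, -0.00304699]), 'opening': 0.09298058740915423}
side {'mtx': [[490.124, 0.0, 278.7328], [0.0, 490.124, 206.186], [0.0, 0.0, 1.0]], 'cam_to_world': [[-0.9989, 0.0252, -0.0395, 0.6641], [0.0467, 0.4614, -0.8859, 1.2696], [-0.0041, -0.8868, -0.4621, 0.7173], [0.0, 0.0, 0.0, 1.0]]}
top {'mtx': [[462.7349, 0.0, 279.2441], [0.0, 462.7349, 206.4196], [0.0, 0.0, 1.0]], 'cam_to_world': [[-0.0207, -0.9862, 0.1641, 0.3575], [-0.9997, 0.0187, -0.0141, 0.0552], [0.0108, -0.1644, -0.9863, 1.4211], [0.0, 0.0, 0.0, 1.0]]}
wrist {'mtx': [[350.0522, 0.0, 277.0159], [0.0, 350.0522, 205.4571], [0.0, 0.0, 1.0]], 'mount': [[0.0007, -0.9577, -0.2878, 0.0802], [1.0, 0.0008, -0.0002, 0.0014], [0.0004, -0.2878, 0.9577, -0.1659], [0.0, 0.0, 0.0, 1.0]]}
```

View pics/side0.png

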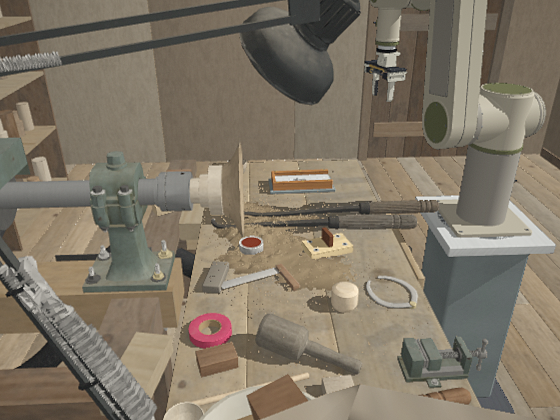

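View pics/top0.png

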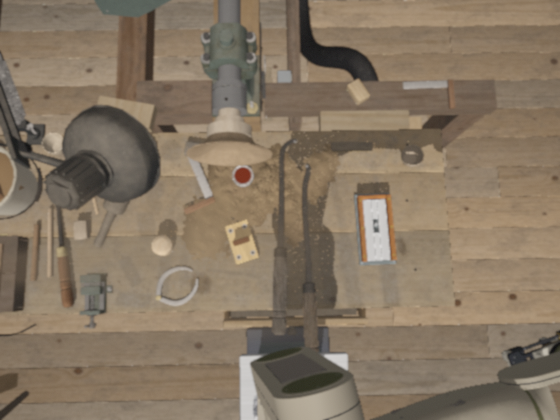

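View pics/wrist0.png

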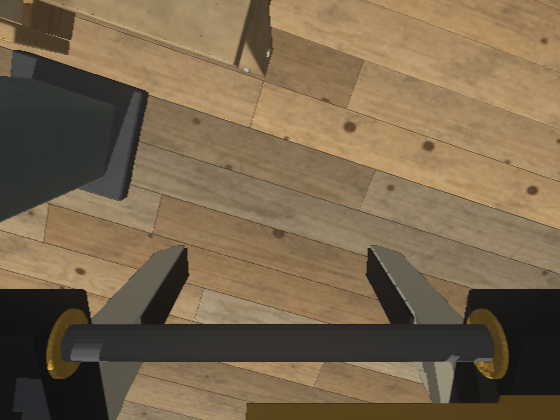

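The side view shows the jig at about (302,181), the cover at (328,244), the tin at (251,244) and the blank at (344,296). In the top view the jig is at (376,228), the cover at (241,241) and the tin at (242,175). I'll zoom in to see which way the jig faces.

```bash
python3 - <<'E'
import cv2,numpy as np
a=cv2.imread("pics/top0.png");s=cv2.imread("pics/side0.png")
A=cv2.resize(a[180:275,340:415],None,fx=5,fy=5,interpolation=cv2.INTER_CUBIC)
B=cv2.resize(a[205:275,210:275],None,fx=5,fy=5,interpolation=cv2.INTER_CUBIC)
o=np.zeros((480,720,3),np.uint8);o[:475,:375]=A;o[:350,380:705]=B;cv2.imwrite("pics/z1.png",o)
A=cv2.resize(s[160:200,255:345],None,fx=7,fy=7,interpolation=cv2.INTER_CUBIC)
B=cv2.resize(s[222:265,285:375],None,fx=7,fy=7,interpolation=cv2.INTER_CUBIC)
cv2.imwrite("pics/z2.png",np.vstack([A,B]))
E
```

```text
(no output)
```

View pics/z1.png

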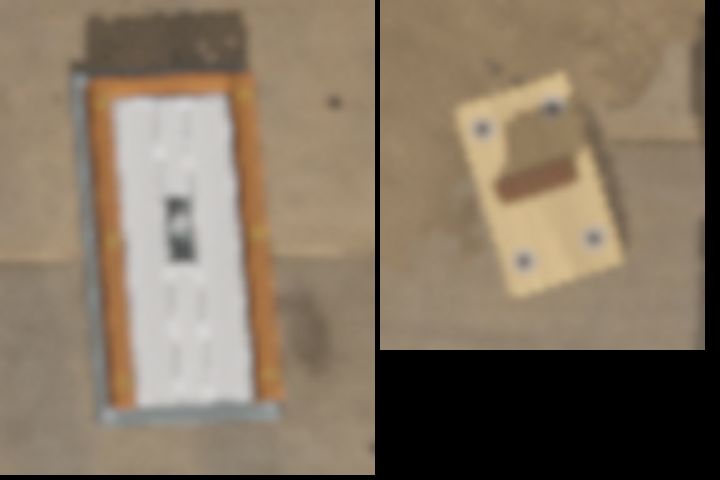

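View pics/z2.png

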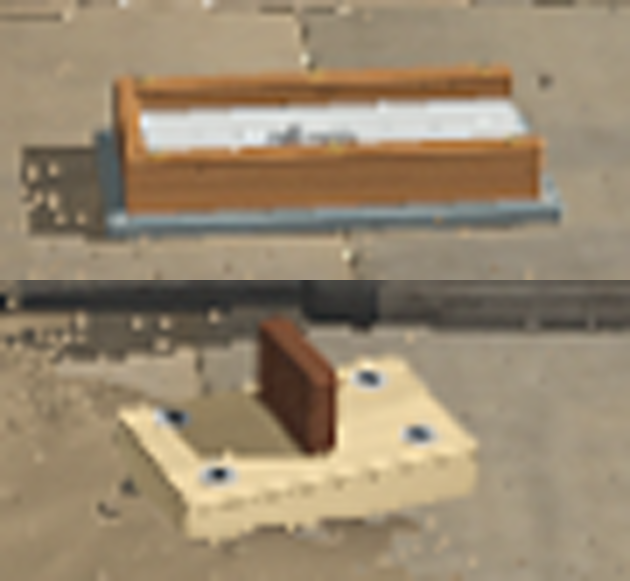

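```bash
cat > h.py <<'E'
import numpy as np,cv2
from scipy.spatial.transform import Rotation as R
from plant import monitor, eyes
def cam(name,st=None):
    m=eyes.camera_model(name)
    if name!="wrist": return np.array(m["mtx"]),np.array(m["cam_to_world"])
    T=np.eye(4);T[:3,:3]=R.from_rotvec(st["orientation"]).as_matrix();T[:3,3]=st["tool_pos"]
    return np.array(m["mtx"]),T@np.array(m["mount"])
def ray(c,p):
    K,T=c; d=T[:3,:3]@np.linalg.solve(K,[p[0],p[1],1.]); return T[:3,3],d/np.linalg.norm(d)
def plane(c,p,z):
    o,d=ray(c,p); return o+d*(z-o[2])/d[2]
def tri(obs):
    A=np.zeros((3,3));b=np.zeros(3)
    for c,p in obs:
        o,d=ray(c,p);M=np.eye(3)-np.outer(d,d);A+=M;b+=M@o
    X=np.linalg.solve(A,b)
    res=[np.linalg.norm((np.eye(3)-np.outer(ray(c,p)[1],ray(c,p)[1]))@(X-ray(c,p)[0])) for c,p in obs]
    return X,np.max(res)
def proj(c,X):
    K,T=c; x=K@(T[:3,:3].T@(np.asarray(X)-T[:3,3])); return x[:2]/x[2]
E
python3 - <<'E'
from h import *
t=cam("top");s=cam("side")
f=lambda u,v,ox,oy,k:(ox+(u+.5)/k-.5,oy+(v+.5)/k-.5)
tb=[f(u-380,v,210,205,5) for u,v in [(482,128),(551,106),(523,261),(593,237)]]
P=[plane(t,p,.022) for p in tb];print(np.round(P,3),np.mean(P,0))
# side bushes crop (285,222)x7 with y offset 280
sb=[f(u,v-280,285,222,7) for u,v in [(218,474),(174,417),(418,434),(368,379)]]
Q=[plane(s,p,.022) for p in sb];print(np.round(Q,3),np.mean(Q,0))
for a,b in zip(tb,sb): print(tri([(t,a),(s,b)]))
jt=[f(u,v,340,180,5) for u,v in [(88,78),(252,72),(281,402),(106,410)]]
print(np.round([plane(t,p,.04) for p in jt],4))
js=[f(u,v,255,160,7) for u,v in [(118,80),(540,140),(512,68),(128,152)]]
print(np.round([plane(s,p,.04) for p in js],4))
print(plane(t,(161,245),.05),plane(t,(243,175),.028))
E
```

```text
[[0.52  0.186 0.022]
 [0.533 0.144 0.022]
 [0.439 0.162 0.022]
 [0.453 0.12  0.022]] [0.48604855 0.15296792 0.022     ]
[[0.519 0.186 0.022]
 [0.531 0.145 0.022]
 [0.44  0.162 0.022]
 [0.452 0.121 0.022]] [0.48560225 0.15356619 0.022     ]
(array([0.51950346, 0.18628218, 0.02205348]), np.float64(0.00045319267501508587))
(array([0.53196475, 0.14437015, 0.02179182]), np.float64(0.0006618779220834771))
(array([0.43926149, 0.16181111, 0.02169193]), np.float64(0.00020640428706402062))
(array([0.45243664, 0.11966632, 0.02139988]), np.float64(0.00020906847361584928))
[[ 0.6174 -0.2025  0.04  ]
 [ 0.6193 -0.3028  0.04  ]
 [ 0.4191 -0.3081  0.04  ]
 [ 0.4165 -0.2035  0.04  ]]
[[ 0.6191 -0.2943  0.04  ]
 [ 0.4207 -0.2112  0.04  ]
 [ 0.4223 -0.2982  0.04  ]
 [ 0.6172 -0.2085  0.04  ]]
[0.47671277 0.3873385  0.05      ] [0.68964959 0.14503807 0.028     ]
```

Emit:
{"name": "send_rows", "arguments": {"motion": [[[0.03,-0.014,0],-5],[[0.08,-0.037,0],-13],[[0.135,-0.062,0],-22],[[0.19,-0.088,0],-32],[[0.245,-0.113,0],-42],[[0.3,-0.138,0],-52],[[0.35,-0.161,0],-62],[[0.385,-0.177,0],-69],[[0.402,-0.185,0],-72],[[0.402,-0.185,0],-72]]}}

```text
t: 1.4
tool_pos: [0.5104, -0.2707, 0.2183]
orientation: [-2.222, -2.22, 0.001]
force: [-0.1, 0.6, 0.4]
opening: 0.0928
```

```bash
python3 - <<'E'
from h import *
st=monitor.read_state();print(st["t"],st["tool_pos"],st["orientation"],st["dq"].max(),st["force"])
im=eyes.read_camera("wrist");cv2.imwrite("pics/w1.png",im[:,:,::-1]);np.savez("w1.npz",im=im,tool_pos=st["tool_pos"],orientation=st["orientation"])
print(tri([(cam("top"),(230,160)),(cam("side"),(240,235))]),tri([(cam("top"),(230,145)),(cam("side"),(240,145))]))
E
```

```text
1.4 [ 0.5103642  -0.27073184  0.21828833] [-2.22224303e+00 -2.21975394e+00  6.32310176e-04] 0.009229904606007363 [-0.09839684  0.59911207  0.42889271]
(array([0.72082289, 0.18139707, 0.07068123]), np.float64(0.0054195035013454166)) (array([0.70394233, 0.1589015 , 0.30483789]), np.float64(0.002747601632660382))
```

View pics/w1.png

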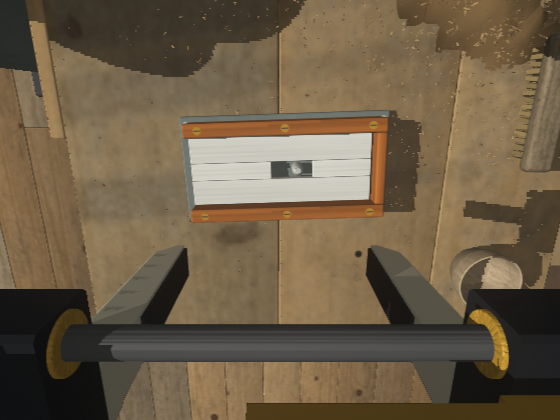

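The wrist view shows the jig: open end on the left (column about 188), stop wall on the right (about 378), slot at (291,169) with the pin bright at about (296,169). Next I'll measure the screws and rail edges.

```bash
python3 - <<'E'
from h import *
d=np.load("w1.npz");im=d["im"];c=cam("wrist",d)
cr=im[105:230,170:400,::-1]
cv2.imwrite("pics/z3.png",cv2.resize(cr,None,fx=3.4,fy=3.4,interpolation=cv2.INTER_CUBIC))
hsv=cv2.cvtColor(im,cv2.COLOR_RGB2HSV)
m=((hsv[...,0]<20)&(hsv[...,1]>140)&(hsv[...,2]>90)).astype(np.uint8);m[:105]=0;m[230:]=0;m[:,:180]=0;m[:,395:]=0
tu=[];tl=[];bu=[];bl=[]
for u in range(200,366):
    r=np.where(m[:,u])[0]; t=r[r<150]; b=r[r>190]
    if len(t)and len(b): tu.append((u,t.min()-.5));tl.append((u,t.max()+.5));bu.append((u,b.min()-.5));bl.append((u,b.max()+.5))
for n,L in zip(["top outer","top inner","bot inner","bot outer"],[tu,tl,bu,bl]):
    L=np.array(L);k=np.polyfit(L[:,0],L[:,1],1)
    for _ in range(3):
        r=L[:,1]-np.polyval(k,L[:,0]);k=np.polyfit(L[abs(r)<1.5,0],L[abs(r)<1.5,1],1)
    P=[plane(c,(u,np.polyval(k,u)),.04) for u in(200,365)]
    print(n,np.round(P,4).tolist(),np.degrees(np.arctan2(P[1][1]-P[0][1],P[1][0]-P[0][0])))
for r in(128,213): 
    q=np.where(m[r])[0];print(r,q.min(),q.max())
E
```

```text
top outer [[0.4367, -0.2125, 0.04], [0.5945, -0.2069, 0.04]] 2.020827975898574
top inner [[0.4358, -0.226, 0.04], [0.5955, -0.2208, 0.04]] 1.857617682178971
bot inner [[0.4312, -0.2989, 0.04], [0.6003, -0.2882, 0.04]] 3.62554490071705
bot outer [[0.4303, -0.3129, 0.04], [0.6017, -0.3074, 0.04]] 1.8147285166701532
128 182 387
213 191 382
```

View pics/z3.png

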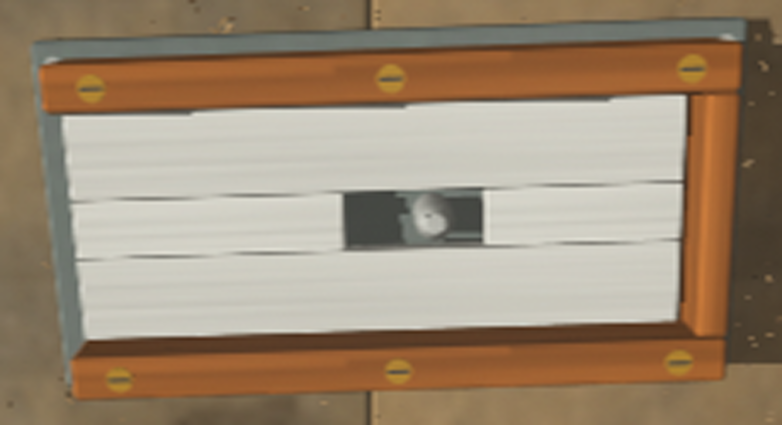

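Emit:
{"name": "send_rows", "arguments": {"motion": [[[-0.02,0,0.02],0],[[-0.045,0,0.045],0],[[-0.06,0,0.058],0],[[-0.06,0,0.058],0]]}}

```text
t: 1.95
tool_pos: [0.5082, -0.3325, 0.1584]
orientation: [-2.224, -2.214, 0.001]
force: [0.9, -0.2, 0.4]
opening: 0.0928
```

```bash
python3 - <<'E'
from h import *
st=monitor.read_state();print(st["t"],st["tool_pos"],st["orientation"],st["dq"].max(),st["force"])
im=eyes.read_camera("wrist");cv2.imwrite("pics/w2.png",im[:,:,::-1]);np.savez("w2.npz",im=im,tool_pos=st["tool_pos"],orientation=st["orientation"])
for n in("w1","w2"):
    d=np.load(n+".npz");im=d["im"]
    hsv=cv2.cvtColor(im,cv2.COLOR_RGB2HSV)
    m=((hsv[...,0]>18)&(hsv[...,0]<28)&(hsv[...,1]>130)&(hsv[...,2]>90)).astype(np.uint8);m[250:]=0
    k,l,s,ce=cv2.connectedComponentsWithStats(m)
    print(n,[(s[i,4],np.round(ce[i],1).tolist()) for i in range(1,k) if s[i,4]>15])
E
```

```text
1.95 [ 0.50824623 -0.3324567   0.15841731] [-2.22429163e+00 -2.21360361e+00  9.82919357e-04] 0.033427866485538325 [ 0.91333992 -0.19342386  0.38982517]
w1 [(np.int32(21), [373.0, 122.9]), (np.int32(19), [284.6, 125.8]), (np.int32(38), [196.3, 130.6]), (np.int32(16), [284.5, 129.9]), (np.int32(16), [286.5, 212.1]), (np.int32(28), [204.5, 216.3])]
w2 [(np.int32(33), [403.6, 41.9]), (np.int32(34), [289.2, 46.5]), (np.int32(37), [403.5, 47.5]), (np.int32(34), [175.6, 51.3]), (np.int32(34), [289.3, 51.9]), (np.int32(34), [176.2, 56.5]), (np.int32(26), [396.5, 158.8]), (np.int32(27), [292.1, 162.7]), (np.int32(25), [396.4, 163.2]), (np.int32(25), [188.4, 166.0]), (np.int32(23), [292.2, 167.1]), (np.int32(21), [189.0, 170.8])]
```

View pics/w2.png

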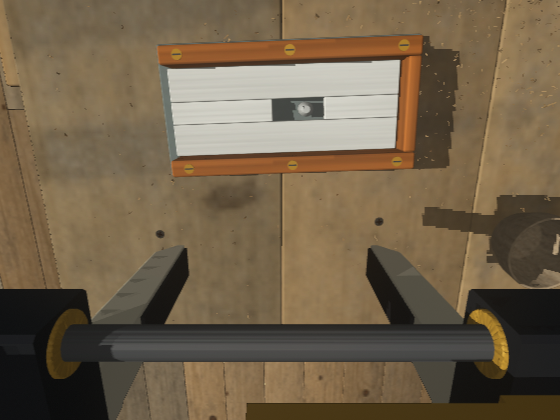

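```bash
python3 - <<'E'
from h import *
d1=np.load("w1.npz");d2=np.load("w2.npz");c1=cam("wrist",d1);c2=cam("wrist",d2);t=cam("top")
f=lambda u,v:(170+(u+.5)/3.4-.5,105+(v+.5)/3.4-.5)
s1=[f(*p) for p in[(692,69),(391,79),(90,89),(679,363),(399,372),(119,380)]]
s2=[(403.6,44.7),(289.2,49.2),(175.9,53.9),(396.5,161),(292.2,164.9),(188.7,168.4)]
X=[]
for a,b in zip(s1,s2):
    x,r=tri([(c1,a),(c2,b)]);print(np.round(x,4),round(r,5),np.round(plane(c1,a,.04)[:2],4),np.round(plane(c2,b,.04)[:2],4))
x,r=tri([(c1,f(429,217)),(c2,(304,107))]);print("pin",x,r,plane(c2,(304,107),.033))
for c,s in((c1,s1),(c2,s2)):
    P=np.array([plane(c,p,.04)[:2] for p in s]);ctr=P.mean(0)
    v=(P[0]-P[2])+(P[3]-P[5]);yaw=np.degrees(np.arctan2(v[1],v[0]))
    print(ctr,yaw, np.linalg.norm(P[:3].mean(0)-P[3:].mean(0)))
    print(np.linalg.norm(v)/2)
# ends
z=.04
print("rail open ends w2",[plane(c2,p,.04) for p in[(159.5,47),(159.5,63),(173,163),(173,176)]],"far",[plane(c2,p,.04) for p in[(422,37),(413,168)]])
E
python3 - <<'E'
import cv2
a=cv2.imread("pics/w2.png");cv2.imwrite("pics/z4.png",cv2.resize(a[25:185,150:430],None,fx=2.8,fy=2.8,interpolation=cv2.INTER_CUBIC))
E
```

```text
[ 0.6023 -0.2142  0.0422] 2e-05 [ 0.6029 -0.2144] [ 0.6031 -0.2139]
[ 0.5178 -0.2169  0.0423] 5e-05 [ 0.5179 -0.2171] [ 0.5178 -0.2166]
[ 0.433  -0.2197  0.0416] 0.00013 [ 0.4325 -0.2198] [ 0.4327 -0.2195]
[ 0.605  -0.3006  0.0426] 2e-05 [ 0.6058 -0.3015] [ 0.6059 -0.3011]
[ 0.5207 -0.3035  0.0424] 4e-05 [ 0.5208 -0.3043] [ 0.5208 -0.304 ]
[ 0.436  -0.3063  0.0417] 0.00012 [ 0.4355 -0.3069] [ 0.4357 -0.3066]
pin [ 0.53003417 -0.258424    0.03061919] 0.00028132958101676777 [ 0.53014661 -0.25841636  0.033     ]
[ 0.51922975 -0.26066241] 1.8358936532704773 0.08718785527380565
0.17042769951480954
[ 0.51931835 -0.26026234] 1.8629577652200973 0.08724727468902527
0.1703944221551083
rail open ends w2 [array([ 0.42079772, -0.21464642,  0.04      ]), array([ 0.41968393, -0.22578204,  0.04      ]), array([ 0.42313389, -0.30205013,  0.04      ]), array([ 0.42216938, -0.31288856,  0.04      ])] far [array([ 0.61615552, -0.20873488,  0.04      ]), array([ 0.61994882, -0.30687757,  0.04      ])]
```

View pics/z4.png

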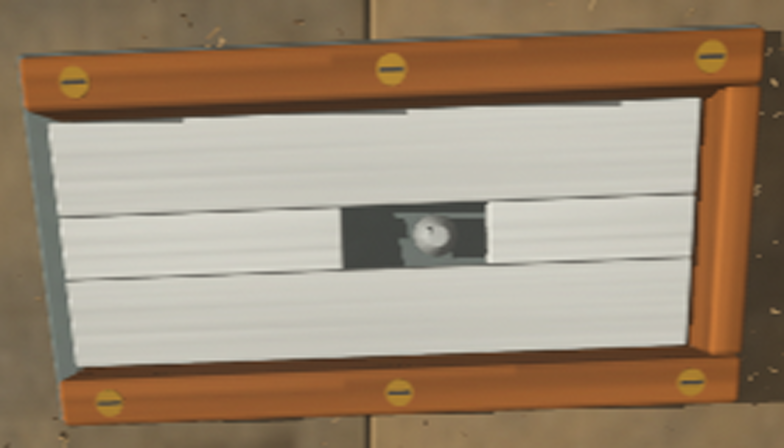

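Emit:
{"name": "send_rows", "arguments": {"motion": [[[0.03,0,0],-1],[[0.08,-0.001,0],-3],[[0.14,-0.002,0],-5],[[0.2,-0.003,0],-8],[[0.26,-0.005,0],-10],[[0.32,-0.006,0],-12],[[0.375,-0.007,0],-15],[[0.415,-0.008,0],-16.5],[[0.435,-0.008,0],-17.2],[[0.437,-0.008,0],-17.2],[[0.437,-0.008,0],-17.2]]}}

```text
t: 3.38
tool_pos: [0.503, 0.1056, 0.1613]
orientation: [1.865, 2.527, 0.001]
force: [-0.4, -0.2, -0.3]
opening: 0.0928
```

```bash
python3 - <<'E'
from h import *
st=monitor.read_state();print(st["t"],st["tool_pos"],st["orientation"],st["dq"].max(),st["force"])
im=eyes.read_camera("wrist");cv2.imwrite("pics/w3.png",im[:,:,::-1]);np.savez("w3.npz",im=im,tool_pos=st["tool_pos"],orientation=st["orientation"])
c=cam("wrist",st)
print([proj(c,p) for p in [(0.5195,.1863,.022),(.532,.1444,.022),(.4393,.1618,.022),(.4524,.1197,.022)]])
E
```

```text
3.375 [0.50296311 0.10559814 0.16132008] [1.86535026e+00 2.52668492e+00 7.87235998e-04] 0.003468364908897754 [-0.43213871 -0.18757198 -0.30991222]
[array([324.05869988, 108.63703276]), array([321.64972467, 160.37785025]), array([224.28444542, 108.31641971]), array([226.56695575, 160.50759277])]
```

View pics/w3.png

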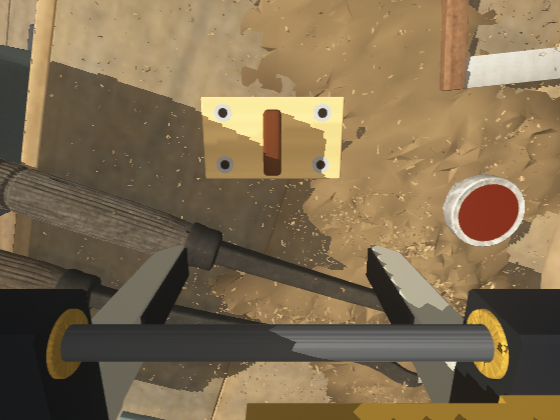

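The cover is at about (272,138) in the wrist view, with bushes at (223,113), (322,113), (225,164) and (320,164). The bar lies along the image columns at 272, and the jaws are aligned across it.

```bash
python3 - <<'E'
from h import *
d=np.load("w3.npz");c=cam("wrist",d);im=d["im"]
g=cv2.cvtColor(im,cv2.COLOR_RGB2GRAY)
W=[]
for u,v in[(223,113),(322,113),(225,164),(320,164)]:
    s=g[v-5:v+6,u-5:u+6].astype(float);w=(s<80);yy,xx=np.mgrid[v-5:v+6,u-5:u+6];W.append((xx[w].mean(),yy[w].mean(),w.sum()))
print(np.round(W,1))
P=np.array([plane(c,w[:2],.022) for w in W]);print(np.round(P,4),P.mean(0))
v=(P[1]-P[0])+(P[3]-P[2]);print("yaw",np.degrees(np.arctan2(v[1],v[0])))
# bar top at .058
hsv=cv2.cvtColor(im,cv2.COLOR_RGB2HSV)
m=((hsv[...,0]<13)&(hsv[...,1]>110)).astype(np.uint8);m[:95]=0;m[190:]=0;m[:,:250]=0;m[:,300:]=0
print(cv2.minAreaRect(cv2.findNonZero(m)),[ (r,np.where(m[r])[0].min(),np.where(m[r])[0].max()) for r in(112,125,140,155,172)])
E=R.from_rotvec(d["orientation"]).as_matrix();print(E[:,0],E[:,1])
print(plane(c,(272.5,110),.058),plane(c,(272.5,168),.058))
tr=[(tri([(cam("top"),a),(c,w[:2])])) for a,w in zip([(230,230.2),(217.5+22,0)],[W[0]])]
E
```

```text
[[222.3 112.3  55. ]
 [322.1 112.6  57. ]
 [224.5 164.2  62. ]
 [319.9 164.3  58. ]]
[[0.4385 0.1582 0.022 ]
 [0.519  0.1828 0.022 ]
 [0.4515 0.116  0.022 ]
 [0.5316 0.1407 0.022 ]] [0.48518019 0.1494217  0.022     ]
yaw 17.057339474787224
((271.5, 142.0), (64.0, 17.0), 90.0) [(112, np.int64(264), np.int64(279)), (125, np.int64(264), np.int64(280)), (140, np.int64(264), np.int64(279)), (155, np.int64(264), np.int64(279)), (172, np.int64(265), np.int64(279))]
[-2.94474896e-01  9.55659103e-01 -4.62351800e-04] [0.95565863 0.29447522 0.00096447]
[0.47855221 0.17344963 0.058     ] [0.49125048 0.13179275 0.058     ]
```

Emit:
{"name": "send_rows", "arguments": {"motion": [[[0.02,-0.002,0.02],0],[[0.04,-0.004,0.05],0],[[0.047,-0.004,0.06],0],[[0.047,-0.004,0.06],0]]}}

```text
t: 3.92
tool_pos: [0.4847, 0.149, 0.1003]
orientation: [-1.866, -2.527, 0.002]
force: [0.8, -1.3, 1.0]
opening: 0.0929
```

```bash
python3 - <<'E'
from h import *
st=monitor.read_state();print(st["t"],st["tool_pos"],st["orientation"],st["dq"].max(),st["force"])
im=eyes.read_camera("wrist");cv2.imwrite("pics/w4.png",im[:,:,::-1]);np.savez("w4.npz",im=im,tool_pos=st["tool_pos"],orientation=st["orientation"])
E
```

```text
3.925 [0.48473919 0.14901966 0.10027352] [-1.86573585e+00 -2.52661940e+00  1.79823971e-03] 0.007993572159943231 [ 0.81008469 -1.28077461  0.95239765]
```

View pics/w4.png

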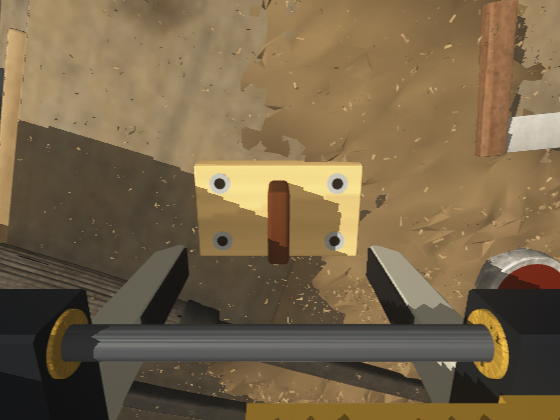

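```bash
python3 - <<'E'
from h import *
d=np.load("w4.npz");c=cam("wrist",d);g=cv2.cvtColor(d["im"],cv2.COLOR_RGB2GRAY);c3=cam("wrist",np.load("w3.npz"))
W3=[(222.3,112.3),(322.1,112.6),(224.5,164.2),(319.9,164.3)];P=[]
for (u,v),a in zip([(220,184),(338,184),(222,241),(334,241)],W3):
    s=g[v-6:v+7,u-6:u+7].astype(float);w=(s<80);yy,xx=np.mgrid[v-6:v+7,u-6:u+7];p=(xx[w].mean(),yy[w].mean())
    X=plane(c,p,.022);P.append(X);print(p,X,tri([(c3,a),(c,p)]))
P=np.array(P);print(P.mean(0),plane(c,(278.5,182),.058),plane(c,(278.5,262),.058))
v=(P[1]-P[0])+(P[3]-P[2]);print("yaw",np.degrees(np.arctan2(v[1],v[0])))
E=R.from_rotvec(d["orientation"]).as_matrix();print(E.T@(P.mean(0)-d["tool_pos"]))
E
```

```text
(np.float64(219.26582278481013), np.float64(183.43037974683546)) [0.43864983 0.15784415 0.022     ] (array([0.43878412, 0.15830707, 0.02372427]), np.float64(2.9623362431075898e-05))
(np.float64(337.1012658227848), np.float64(183.44303797468353)) [0.51912689 0.18271108 0.022     ] (array([0.51895331, 0.18278908, 0.02257967]), np.float64(4.2663206033053175e-05))
(np.float64(222.04597701149424), np.float64(240.49425287356323)) [0.45160867 0.11588646 0.022     ] (array([0.45159364, 0.11614399, 0.02260474]), np.float64(4.1339553100925986e-05))
(np.float64(333.7875), np.float64(240.6)) [0.53178492 0.14060988 0.022     ] (array([0.53162989, 0.14074383, 0.02243488]), np.float64(3.385874198339429e-05))
[0.48529258 0.14926289 0.022     ] [0.47629877 0.17917128 0.058     ] [0.49211611 0.12814391 0.058     ]
yaw 17.154371232340115
[7.45048224e-05 7.08274032e-04 7.82726186e-02]
```

Emit:
{"name": "send_rows", "arguments": {"motion": [[[0,0.001,0.03],0],[[0,0.001,0.058],0],[[0,0.001,0.073],0],[[0,0.001,0.073],0],[[0,0.001,0.073],0]]}}

```text
t: 4.6
tool_pos: [0.4872, 0.1499, 0.029]
orientation: [1.865, 2.526, 0.002]
force: [-0.7, -0.0, 0.8]
opening: 0.093
```

Emit:
{"name": "send_rows", "arguments": {"motion": [[[0,0,0],0],[[0,0,0],0],[[0,0,0],0],[[0,0,0],0],[[0,0,0],0],[[0,0,0],0]], "jaw": 0, "squeeze": 40}}

```text
t: 5.35
tool_pos: [0.486, 0.1499, 0.0276]
orientation: [-1.866, -2.527, 0.0]
force: [0.2, -0.4, 0.3]
opening: 0.0377
```

Emit:
{"name": "send_rows", "arguments": {"motion": [[[0,0,0],0],[[0,0,0],0],[[0,0,0],0],[[0,0,0],0],[[0,0,0],0]]}}

```text
t: 5.98
tool_pos: [0.4859, 0.1498, 0.0276]
orientation: [-1.866, -2.527, 0.0]
force: [-0.1, -0.2, 1.5]
opening: 0.0139
```

Emit:
{"name": "send_rows", "arguments": {"motion": [[[0,0,-0.02],0],[[0,0,-0.06],0],[[0,0,-0.1],0],[[0,0,-0.12],0],[[0,0,-0.12],0]]}}

```text
t: 6.6
tool_pos: [0.4872, 0.1501, 0.1492]
orientation: [1.865, 2.526, 0.004]
force: [1.1, -0.3, -2.5]
opening: 0.0135
```

Emit:
{"name": "send_rows", "arguments": {"motion": [[[-0.02,-0.006,0],0.5],[[-0.06,-0.019,0],2],[[-0.11,-0.035,0],4],[[-0.16,-0.051,0],6],[[-0.21,-0.067,0],8],[[-0.26,-0.083,0],10],[[-0.31,-0.099,0],12],[[-0.35,-0.112,0],14],[[-0.38,-0.121,0],15],[[-0.392,-0.125,0],15.2],[[-0.392,-0.125,0],15.2],[[-0.392,-0.125,0],15.2]]}}

```text
t: 8.1
tool_pos: [0.4818, -0.2602, 0.1469]
orientation: [-2.182, -2.258, -0.0]
force: [0.6, 0.5, -3.0]
opening: 0.0139
```

```bash
python3 - <<'E'
from h import *
st=monitor.read_state();print(st["t"],st["tool_pos"],st["orientation"],st["force"],st["opening"],np.degrees(2*np.arctan2(st["orientation"][1],st["orientation"][0])))
im=eyes.read_camera("wrist");cv2.imwrite("pics/w5.png",im[:,:,::-1]);np.savez("w5.npz",im=im,tool_pos=st["tool_pos"],orientation=st["orientation"])
im=eyes.read_camera("side");cv2.imwrite("pics/s5.png",cv2.resize(im[90:220,230:420,::-1],None,fx=4,fy=4,interpolation=cv2.INTER_CUBIC))
E
```

```text
8.1 [ 0.48183842 -0.26023911  0.14693894] [-2.18178756e+00 -2.25848997e+00 -3.45837120e-04] [ 0.5786681   0.45389031 -3.03275621] 0.0138775863939815 -268.0207152591758
```

View pics/w5.png

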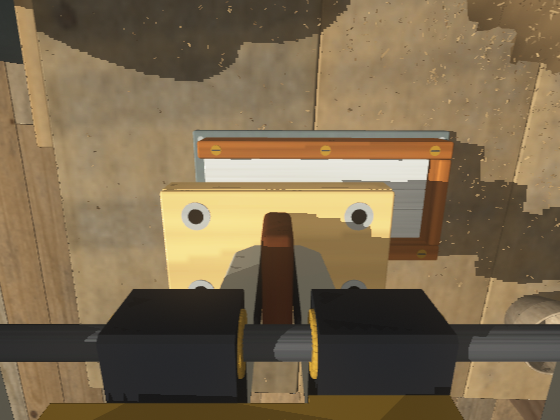

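View pics/s5.png

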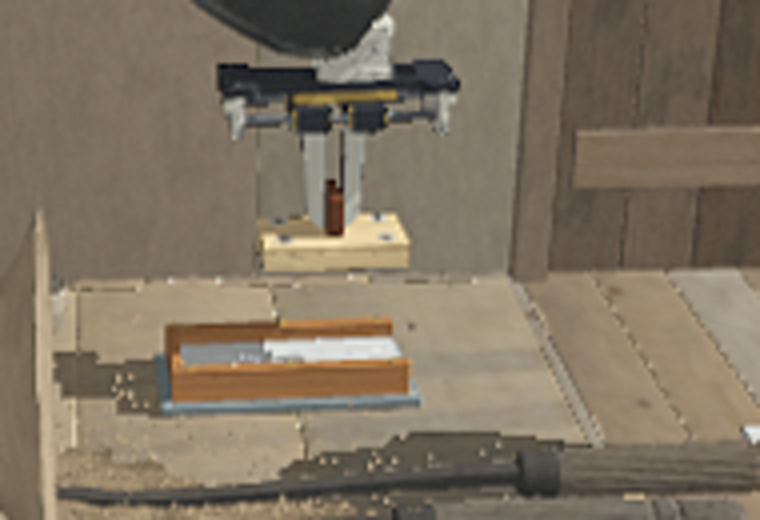

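```bash
python3 - <<'E'
from h import *
d=np.load("w5.npz");c=cam("wrist",d);im=d["im"];g=cv2.cvtColor(im,cv2.COLOR_RGB2GRAY)
def blob(u,v,r=8):
    s=g[v-r:v+r+1,u-r:u+r+1];w=s<75;yy,xx=np.mgrid[v-r:v+r+1,u-r:u+r+1];return xx[w].mean(),yy[w].mean()
a,b=blob(196,216),blob(358,216);z=d["tool_pos"][2]-.0053
A,B=plane(c,a,z),plane(c,b,z);v=B-A;yaw=np.arctan2(v[1],v[0]);print(a,b,np.linalg.norm(v),"cover yaw",np.degrees(yaw))
ctr=(A+B)/2-.0218*np.array([-np.sin(yaw),np.cos(yaw),0]);print("cover ctr",ctr,d["tool_pos"])
hsv=cv2.cvtColor(im,cv2.COLOR_RGB2HSV)
m=((hsv[...,0]>18)&(hsv[...,0]<28)&(hsv[...,1]>130)&(hsv[...,2]>90)).astype(np.uint8);m[165:]=0;m[:140]=0
for u in(216,326,435):
    q=np.argwhere(m[:,u-9:u+10]).mean(0);p=(q[1]+u-9,q[0]);print(p,plane(c,p,.0405))
E
```

```text
(np.float64(195.3312101910828), np.float64(216.30573248407643)) (np.float64(358.55625), np.float64(216.43125)) 0.08415907496043215 cover yaw 1.9980577497614507
cover ctr [ 0.48213423 -0.2604012   0.14163894] [ 0.48183842 -0.26023911  0.14693894]
(np.float64(215.6290322580645), np.float64(149.6451612903226)) [ 0.43296921 -0.21947071  0.0405    ]
(np.float64(325.1333333333333), np.float64(149.91666666666666)) [ 0.51784805 -0.21667371  0.0405    ]
(np.float64(434.54545454545456), np.float64(150.3090909090909)) [ 0.60263639 -0.21397332  0.0405    ]
```

Emit:
{"name": "send_rows", "arguments": {"motion": [[[-0.001,0,0.02],0.1],[[-0.001,0,0.05],0.1],[[-0.001,0,0.069],0.1],[[-0.001,0,0.072],0.1],[[-0.001,0,0.072],0.1],[[-0.001,0,0.072],0.1]]}}

```text
t: 8.95
tool_pos: [0.4829, -0.2631, 0.0769]
orientation: [2.184, 2.255, 0.001]
force: [0.9, 0.0, -1.8]
opening: 0.0136
```

```bash
python3 - <<'E'
from h import *
st=monitor.read_state();print(st["t"],st["tool_pos"],st["orientation"],st["force"])
im=eyes.read_camera("wrist");cv2.imwrite("pics/w6.png",im[:,:,::-1]);np.savez("w6.npz",im=im,tool_pos=st["tool_pos"],orientation=st["orientation"])
E
```

```text
8.95 [ 0.48287215 -0.26308532  0.07691845] [2.18437523e+00 2.25497510e+00 6.30320123e-04] [ 0.89155634  0.02809699 -1.79322518]
```

View pics/w6.png

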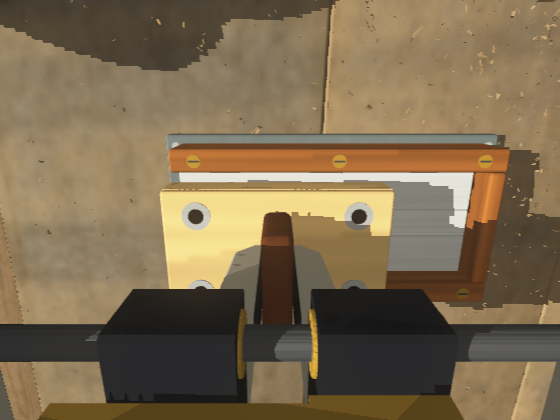

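```bash
cat > m.py <<'E'
from h import *
def rel(f,ub=[(196,216),(358,216)],rows=(150,172),us=(193,339,485)):
    d=np.load(f);c=cam("wrist",d);im=d["im"];g=cv2.cvtColor(im,cv2.COLOR_RGB2GRAY)
    def blob(u,v,r=8):
        s=g[v-r:v+r+1,u-r:u+r+1];w=s<75;yy,xx=np.mgrid[v-r:v+r+1,u-r:u+r+1];return xx[w].mean(),yy[w].mean()
    z=d["tool_pos"][2]-.0053
    A,B=[plane(c,blob(*p),z) for p in ub];v=B-A;yaw=np.arctan2(v[1],v[0])
    ctr=(A+B)/2-.0218*np.array([-np.sin(yaw),np.cos(yaw),0])
    hsv=cv2.cvtColor(im,cv2.COLOR_RGB2HSV)
    m=((hsv[...,0]>18)&(hsv[...,0]<28)&(hsv[...,1]>130)&(hsv[...,2]>90)).astype(np.uint8);m[rows[1]:]=0;m[:rows[0]]=0
    S=[]
    for u in us:
        q=np.argwhere(m[:,u-9:u+10]).mean(0);S.append(plane(c,(q[1]+u-9,q[0]),.0405))
    S=np.array(S);k=np.polyfit(S[:,0],S[:,1],1);jy=np.arctan(k[0])
    e=np.array([np.cos(jy),np.sin(jy)]);n=np.array([-e[1],e[0]])
    s0=S[len(S)//2,:2] if len(S)==3 else None
    dv=ctr[:2]-S[1,:2]
    print("cover yaw-jig yaw deg",np.degrees(yaw-jy),"jig yaw",np.degrees(jy),"cover y in jig mm",1e3*(dv@n+.0436),"x from mid-screw mm",1e3*dv@e,"S",np.round(S,4).tolist())
E
python3 -c "
from m import *
rel('w5.npz',rows=(140,165),us=(216,326,435));rel('w6.npz')"
```

```text
cover yaw-jig yaw deg 0.1422551410026 jig yaw 1.8558215924069408 cover y in jig mm 1.052657454204159 x from mid-screw mm -37.110777425597135 S [[0.433, -0.2195, 0.0405], [0.5179, -0.2167, 0.0405], [0.6026, -0.214, 0.0405]]
cover yaw-jig yaw deg -0.0728398075362398 jig yaw 1.8633110763556626 cover y in jig mm -1.7193748239542617 x from mid-screw mm -36.161807123876734 S [[0.4331, -0.2195, 0.0405], [0.5178, -0.2168, 0.0405], [0.6027, -0.214, 0.0405]]
```

Emit:
{"name": "send_rows", "arguments": {"motion": [[[0.001,0,0],0],[[0.001,0,0],0],[[0.001,0,0],0]]}}

```text
t: 9.38
tool_pos: [0.482, -0.2615, 0.0757]
orientation: [2.186, 2.256, 0.0]
force: [-0.2, 0.2, -1.9]
opening: 0.014
```

```bash
python3 - <<'E'
from m import *
st=monitor.read_state();print(st["t"],st["tool_pos"],st["force"])
im=eyes.read_camera("wrist");cv2.imwrite("pics/w7.png",im[:,:,::-1]);np.savez("w7.npz",im=im,tool_pos=st["tool_pos"],orientation=st["orientation"])
rel('w7.npz')
E
```

```text
9.375 [ 0.4820251  -0.26152976  0.07573049] [-0.19504211  0.2498816  -1.87196173]
cover yaw-jig yaw deg -0.05021717233044829 jig yaw 1.870197481767568 cover y in jig mm -0.19253588998820875 x from mid-screw mm -36.971648973445966 S [[0.433, -0.2194, 0.0405], [0.5178, -0.2167, 0.0405], [0.6026, -0.2139, 0.0405]]
```

Emit:
{"name": "send_rows", "arguments": {"motion": [[[0,0,0.004],0],[[0,0,0.008],0],[[0,0,0.011],0],[[0,0,0.014],0],[[0,0,0.014],0],[[0,0,0.014],0]]}}

```text
t: 10.18
tool_pos: [0.4821, -0.2616, 0.0617]
orientation: [2.186, 2.256, 0.0]
force: [-0.5, 0.2, -4.0]
opening: 0.0133
```

Emit:
{"name": "send_rows", "arguments": {"motion": [[[0,0,0.001],0],[[0,0,0.002],0],[[0,0,0.002],0],[[0,0,0.002],0]]}}

```text
t: 10.68
tool_pos: [0.4822, -0.2618, 0.0603]
orientation: [2.185, 2.256, -0.0]
force: [-3.6, 0.7, 5.2]
opening: 0.0138
```

```bash
python3 - <<'E'
from m import *
im=eyes.read_camera("side");cv2.imwrite("pics/s8.png",cv2.resize(im[110:220,230:420,::-1],None,fx=4,fy=4,interpolation=cv2.INTER_CUBIC))
st=monitor.read_state();print(st["t"],st["tool_pos"],st["force"],st["wrist_torque"])
im=eyes.read_camera("wrist");cv2.imwrite("pics/w8.png",im[:,:,::-1]);np.savez("w8.npz",im=im,tool_pos=st["tool_pos"],orientation=st["orientation"])
E
```

```text
10.725 [ 0.48221054 -0.26180369  0.06030329] [-3.14611085  1.10396512  6.26825175] [0.19094496 0.32354746 0.06609265]
```

View pics/s8.png

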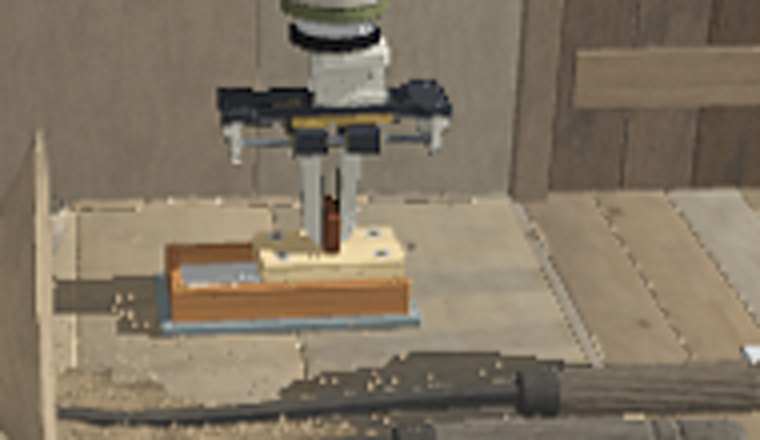

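View pics/w8.png

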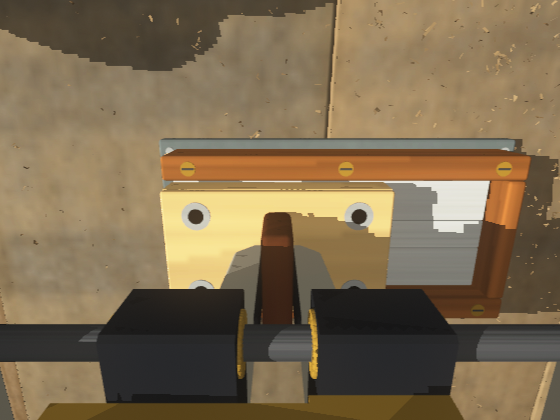

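Emit:
{"name": "send_rows", "arguments": {"motion": [[[0,0.003,0],0],[[0,0.006,0],0],[[0,0.01,0],0],[[0,0.014,0],0],[[0,0.018,0],0],[[0,0.022,0],0],[[0,0.026,0],0],[[0,0.03,0],0],[[0,0.034,0],0],[[0,0.038,0],0],[[0,0.04,0],0],[[0,0.04,0],0]]}}

```text
t: 12.28
tool_pos: [0.5218, -0.2609, 0.0604]
orientation: [2.186, 2.256, -0.002]
force: [-5.5, -0.6, 6.6]
opening: 0.0137
```

Emit:
{"name": "send_rows", "arguments": {"motion": [[[0,0.001,0.001],0],[[0,0.002,0.0015],0],[[0,0.003,0.0015],0],[[0,0.004,0.0015],0],[[0,0.005,0.0015],0],[[0,0.006,0.0015],0],[[0,0.006,0.0015],0]]}}

```text
t: 13.15
tool_pos: [0.528, -0.2599, 0.0576]
orientation: [-2.186, -2.256, -0.0]
force: [0.4, -0.4, -2.2]
opening: 0.0137
```

Emit:
{"name": "send_rows", "arguments": {"motion": [[[0,0,0.001],0],[[0,0,0.002],0],[[0,0,0.003],0],[[0,0,0.004],0],[[0,0,0.004],0],[[0,0,0.004],0]]}}

```text
t: 13.9
tool_pos: [0.5289, -0.2601, 0.0545]
orientation: [2.185, 2.255, 0.002]
force: [5.2, 0.8, -1.3]
opening: 0.0139
```

Emit:
{"name": "send_rows", "arguments": {"motion": [[[0,0.001,0],0],[[0,0.001,0.001],0],[[0,0.001,0.0015],0],[[0,0.001,0.0015],0],[[0,0.001,0.0015],0]]}}

```text
t: 14.52
tool_pos: [0.5292, -0.2601, 0.0535]
orientation: [2.186, 2.256, 0.0]
force: [0.8, 2.6, 5.6]
opening: 0.0138
```

Emit:
{"name": "send_rows", "arguments": {"motion": [[[0,0,0.001],0],[[0,0,0.002],0],[[0,0,0.003],0],[[0,0,0.004],0],[[0,0,0.005],0],[[0,0,0.006],0],[[0,0,0.006],0],[[0,0,0.006],0]], "squeeze": 60}}

```text
t: 15.52
tool_pos: [0.5293, -0.2601, 0.0482]
orientation: [2.185, 2.256, 0.0]
force: [-1.2, 3.2, 11.6]
opening: 0.0135
```

Emit:
{"name": "send_rows", "arguments": {"motion": [[[0,0,0.0005],0],[[0,0,0.001],0],[[0,0,0.001],0],[[0,0,0.001],0]]}}

```text
t: 16.02
tool_pos: [0.5293, -0.2602, 0.0476]
orientation: [2.185, 2.256, 0.0]
force: [-2.3, 4.8, 15.3]
opening: 0.0136
```

Emit:
{"name": "send_rows", "arguments": {"motion": [[[0,0,0.0005],0],[[0,0,0.001],0],[[0,0,0.001],0],[[0,0,0.001],0]]}}

```text
t: 16.52
tool_pos: [0.5294, -0.2602, 0.0476]
orientation: [2.185, 2.256, 0.0]
force: [-6.6, 7.2, 22.7]
opening: 0.0135
```

```bash
python3 - <<'E'
from m import *
im=eyes.read_camera("side");cv2.imwrite("pics/s9.png",cv2.resize(im[110:220,230:420,::-1],None,fx=4,fy=4,interpolation=cv2.INTER_CUBIC))
st=monitor.read_state();print(st["t"],st["tool_pos"],st["force"],st["wrist_torque"])
im=eyes.read_camera("wrist");cv2.imwrite("pics/w9.png",im[:,:,::-1]);np.savez("w9.npz",im=im,tool_pos=st["tool_pos"],orientation=st["orientation"])
M=R.from_rotvec(st["orientation"]).as_matrix();print("tilt",np.degrees(np.arccos(-M[2,2])))
o=np.array([.5066,-.2609]);a=np.radians(1.86);v=st["tool_pos"][:2]-o;print("jig xy",v@[np.cos(a),np.sin(a)],v@[-np.sin(a),np.cos(a)])
E
```

```text
16.575 [ 0.52936263 -0.26020047  0.04752894] [-6.24558451  6.53376469 21.70834701] [ 1.15860981  1.28098574 -0.0121914 ]
tilt 0.039303752931207345
jig xy 0.022773342976610256 -3.9657191845798155e-05
```

View pics/s9.png

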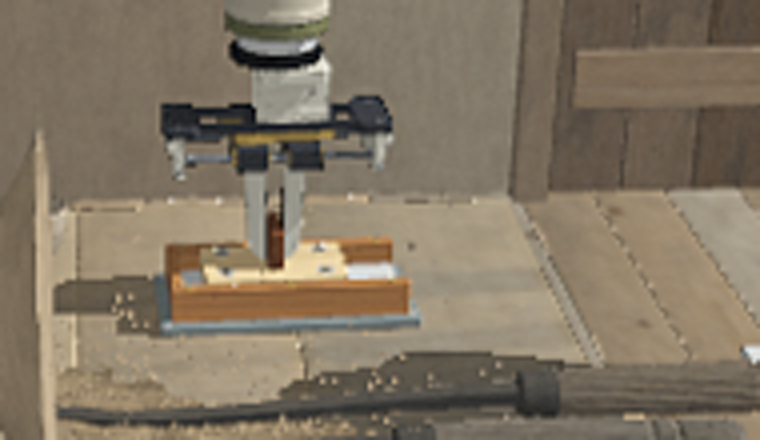

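View pics/w9.png

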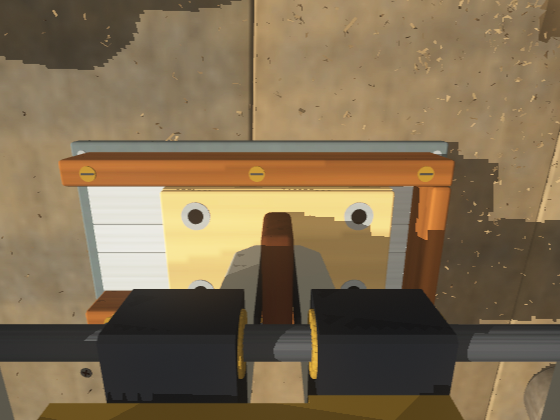

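The bushes sit at the same wrist pixels, (195,216) and (358,216), as before the press, so the cover has not slipped in the grip. The cover's top is about level with the rail tops, and the force rose to 22 N with no more travel, so the pad is on its stop.

```bash
python3 - <<'E'
from plant import ticket
print(ticket.close_job())
E
```

```text
the job is handed in; nothing more can be done
None
```

I set the cover between the rails at the open end, slid it about 47 mm until it dropped over the pin, and pressed the pad down to its stop. I handed the job in at about 16.6 s, with the gripper still holding the cover down. Closing the job gave no verdict.

Last checks before handing in:
- **Height:** the tool stood at z = 0.0476, which puts the underside at about 20 mm. It went no lower when the press rose from 15 to 22 N, so the pad is on its stop.
- **Position:** the cover's centre is at about x = +23 mm and y = 0 in the jig frame. The pin had measured about +23 mm.
- **Level and grip:** tool tilt was 0.04°. The cover showed no slip in the grip, with its bushes at the same wrist-camera pixels as before the press.
- **Not checked directly:** the pad's own travel, which I infer from height and force. I did not re-measure the tin, blank and brush at the end, but nothing was commanded near them.

**Disagreements:**
- Rail-screw heights came out at 42 mm against the stated 40 mm.
- Top and side views put the cover about 4 mm further in y than the wrist camera. I used the wrist camera for both the grasp and the placing.
- While lowering, the tool was briefly about 1.7 mm off-centre; I corrected that before the cover went between the rails.

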